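# Clamp the griddle plate in its scouring cradle with the turnbuckle

## Task

Lift the ribbed griddle plate by its bar grip and lay it flat on the bed of the cradle, squarely between the two rubber pads. Then turn the spoked turnbuckle, spokes on top going away from the plate, so that both jaws draw in together, until turning has become clearly heavy and both pads hold the plate firmly; stop there, as overtightening chips its enamelled edges. Let go and leave the other things on the counter where they are.

Things in the scene. Friction and masses are not known exactly. Their poses are not given: they have to be found in the camera images.
- cradle: Aluminium cradle, fixed where it stands; origin on the counter under its bed's middle. +z up, y along the line of the jaws (left = +y), +x from the bed to the turnbuckle (away from the robot). Bed 120 (x) x 110 (y) mm, flat top 20 mm up. Low end blocks (20 mm high) out to y = +/-172. Each jaw carries a black rubber pad, 70 (x) x 10 (y) mm, from z = 18 to 46, pointing inwards at the bed's end.
- bed_mid (a point): Middle of the bed's flat top, 20 mm above the counter; axes of the cradle. With the turnbuckle at 0 the pads' faces stand 76 to 92 mm from it (each side differs: the pads sit on posts of unknown setting), so the turn at which they bite must be felt. Each pad gives way on springs, 20 N per mm.
- jaw_left: The jaw at +y of the cradle: carriage 110 (x) x 20 x 38 mm high at y = 114 mm, an arm to the turnbuckle, an upright there 93 mm high. Its axes are the cradle's; its origin starts within 2 mm of the cradle's origin and moves to -y as it draws in, 6 mm per rad of turnbuckle.
- jaw_right: The jaw at -y of the cradle, the mirror image of the left one; its origin moves to +y as it draws in, by the same amount at the same time.
- turnbuckle_mid (a point): Middle of the steel turnbuckle on its axis: level, along the cradle's y, 130 mm to +x of the bed's middle, 75 mm above the counter. Open frame 28 mm in diameter, y = -60 to +60 mm. Four round spokes (12 mm thick, round ends, reaching 62 mm from the axis, in the cradle's plane y = 0) stick out at quarter turns. The point does not turn.
- turnbuckle (a joint): Turn (rad), starts 0 to 0.3. At 0 spokes point up, down, +x, -x; positive takes the top spoke to +x and draws both jaws in. 1.2 to 4.3 rad needed; push spoke after spoke, e.g. with closed fingertips. Friction 0.30 N m; holds up to 25 N of pad force when left. While moving 0.30 N m + 0.012 per N of pad force: 0.48 at 15 N (just firm), 0.65 right, 0.9 at 50 N (too tight); at rest about 1/4 less.
- plate_grip (a point): Middle of the bar grip of the loose griddle plate, 50 mm above its underside. Bar along the plate's x, 94 mm long, 14 wide, 12 high, on two posts, 26 mm clear above the ribs. Plate 100 (x) x 140 (y) x 14 mm with 3.5 mm ribs, dark metal, 0.56 to 0.88 kg. In the cradle its x lies along the cradle's x (either way round), its 140 mm between the pads.
- plate_base (a point): Middle of the griddle plate's underside, same axes.
- plate: The griddle plate; origin at the middle of its underside.
- egg_cup: White porcelain egg cup, 62 mm high, a bystander.
- spice_tin: Steel spice tin with a twist cap, 53 mm across, 87 mm high, a bystander.
- spatula: Red silicone spatula, lying, 275 mm long, a bystander.
- tongs: Stainless tongs, lying, 230 mm long, a bystander.
- mug: Mug, 80 mm across, 90 mm high, a bystander.
- pepper_mill: Wooden pepper mill, 172 mm high, a bystander.
- salt_bowl: Terracotta salt bowl, 90 mm across, a bystander.

How it is judged (in metres and radians):
On the way, in this order (a step that is already met when the one before it is completed fails the run):
1. the plate lies flat on the bed between the pads, let go (horizontal distance between plate_base and cradle below 0.025 m and height (world z) of plate_base below 0.024 m and angle between the x axis of plate and the x axis of cradle, either way round below 0.15 rad and angle between plate's own z axis and vertical below 0.06 rad and contact force between the fingers and plate below 0.1 N), for 0.2 s.
2. both pads press on the plate with at least 15 N (contact force between each of jaw_left, jaw_right and plate above 15 N), for 0.2 s.
At the end, for the whole second after the job is handed in: The plate lies still and flat (within 0.06 rad) on the cradle's bed, its middle within 30 mm of the bed's middle and its x within 0.15 rad of the cradle's, and each pad presses on it with at least 15 N, never having exceeded 50 N (all of step 2 and horizontal distance between plate_base and cradle below 0.03 m and height (world z) of plate_base between 0.016 and 0.025 m and angle between the x axis of plate and the x axis of cradle, either way round below 0.15 rad and angle between plate's own z axis and vertical below 0.06 rad and linear speed of plate below 0.02 m/s); the robot touches nothing.
It fails at once if a pad pressed on the plate with more than 50 N (overtightened) (contact force between any of jaw_left, jaw_right and plate above 50 N).
It fails at once if a bystander was moved by more than 30 mm (distance of any of egg_cup, spice_tin, spatula, tongs, mug, pepper_mill, salt_bowl from where it was at the start of the episode above 0.03 m).
It also fails if it takes over 59 s, if anything falls off the work surface, if the arm or the gripper's body presses on something with over 40 N, if the wrist force passes 120 N, or if a joint passes its speed limit or range.

## Robot

A 7-joint arm with a two-finger parallel gripper is mounted at the origin on the work surface. World frame = base frame: x ahead of the robot, y to its left, z up, the work surface at z = 0. Lengths are in mm, angles in rad, forces in N, time in s.
With the tool pointing down it reaches from about 400 to 850 mm from the base axis. Payload 10.4 kg.
Tool frame: the origin (TCP) lies between the finger pads; the fingertips stand ctrl.nose_length ahead of it and the grasp point (between the pads) lies 6 mm ahead of it (ctrl.nose_length is the distance from the TCP to the fingertips, in mm); x points along the fingers, y is the direction in which the jaws open and shut, and the axes are right-handed (so a half turn about x gives the same grasp; the last joint's range is limited). The gripper opens to 85 mm and grips with 20 to 120 N. Pads are 22 mm wide; open, the fingers measure 114 mm over their backs; the gripper's body (76 mm by 85 mm) begins 54 mm behind the grasp point. The pads swing forward as they close: fully open they stand 13 mm farther back than shut.
Start: joints at [1.252, 0.332, -0.065, 1.46, 0.022, 1.35, -0.088], TCP at [182.211, -597.869, 256.338] pointing down, gripper open.
Joint ranges: [-2.6, 2.6], [-0.5, 2.12], [-1.47, 1.34], [0.16, 2.42], [-1.27, 4.41], [0.06, 2.06], [-2.6, 2.6]. Speed limits (rad/s): [2.22, 2.22, 2.79, 2.79, 3.14, 3.14, 3.14].

## Interface

Orientations are given as a rotation vector (axis times angle).
In Python, from rig import ctrl gives the robot as it stands.
- The arm moves only by the tool arm_command, never from a script. Its argument "moves" is a list of rows, each an object of numbers: "tx", "ty", "tz": the shift along the tool's x, y, z in m; "rx", "ry", "rz": the turn, a rotation vector about the tool's x, y, z in degrees; "grip": the opening, from 0 (shut) to 1 (fully open). A call has 1 to 12 rows; each row shifts and turns the pose as measured when the row begins, along the tool's axes as they then stand; what a row does not reach is not made up. A row lasts 1/12 s, in which the tool goes at most 41.7 mm and 7.16 degrees, less where a joint would pass 70% of its speed; a pose out of reach is approached as far as the arm can. A call is refused whole if a number of a shift passes 0.0417 or a number of a turn 7.16, either way. A call with a gripper value outside its range is refused whole. The fingers move at their own pace and stop on an object; "squeeze" is the grip in N (left out, the last holds). Time passes only in rows, so rows that do not move let the fingers close. It gives the time, the measured TCP pose, the force and the opening at its end, in the units of the state.
- ctrl.state(): the state, without advancing time (a new reading comes with each control period).
- ctrl.read_camera(name): name is "scene" or "top"; returns a dict with "frame" (400x640x3 uint8, red, green, blue), "fx", "fy", "cx", "cy" (pixels), "dist" ([k1, k2, p1, p2, k3] as OpenCV has them; the pictures are not rectified), "rvec" (rotation vector, rad) and "tvec" (3), from world to camera coordinates, as OpenCV has them. Camera axes: x right, y down, z forward; pixel columns grow to the right and rows downward; lengths in mm; the calibration is good to about 2 mm. A picture is of the moment at which its call begins. There is no depth.
- ctrl.finish_job(): hands the job in, once; it reports no verdict.
The state is a dict: "t": time; "joints": joint angles; "qd": joint speeds; "joint_efforts": joint torques, N m; "eef_pos": TCP position; "eef_rot": TCP orientation; "contact_force": force on the tool from outside, world axes, zero at the start; "ft_torque": the same for the moment, N m; "opening": opening from 0.0 (shut) to 1.0 (fully open).
Only numpy, scipy, OpenCV 4.12 (cv2) and the standard library are available. Lean on these libraries where they do the work, as an engineer would, in place of code of your own. Each camera call takes 0.05 s, during which the arm holds its last target. There are 200 camera calls.

## Working session

There is one attempt and no reset: what is moved stays moved. The work goes in short steps, Python scripts to look and compute and a tool call to move; the robot and the scene stay as the last step left them, time stands still between calls to the robot, and variables do not carry over. Pictures are saved under pics/ and viewed, on a budget of 10 in all, crops included, one or two more only if the job needs it, and the job is handed in when it is done.

Besides the shell and the picture viewer there is one more tool, called after "Call:" as name(argument=value, ...) on one line, values as JSON. arm_command: Moves the arm, as the interface text tells. Its arguments: {"type":"object","properties":{"moves":{"type":"array"},"squeeze":{"type":"number"}},"required":["moves"]}

```bash
ls; mkdir -p pics; cat > h.py <<'E'
import numpy as np, cv2
from scipy.spatial.transform import Rotation as R
from rig import ctrl
def ray(c,uv):
    K=np.array([[c['fx'],0,c['cx']],[0,c['fy'],c['cy']],[0,0,1.]])
    p=cv2.undistortPoints(np.array(uv,float).reshape(-1,1,2),K,np.array(c['dist'],float)).reshape(-1,2)
    Rm=cv2.Rodrigues(np.array(c['rvec'],float))[0]; t=np.array(c['tvec'],float)
    return -Rm.T@t, np.c_[p,np.ones(len(p))]@Rm
def onz(c,uv,z):
    o,d=ray(c,uv); return o+d*((z-o[2])/d[:,2])[:,None]
def proj(c,P):
    K=np.array([[c['fx'],0,c['cx']],[0,c['fy'],c['cy']],[0,0,1.]])
    return cv2.projectPoints(np.array(P,float).reshape(-1,3),np.array(c['rvec'],float),np.array(c['tvec'],float),K,np.array(c['dist'],float))[0].reshape(-1,2)
def save(c,n): cv2.imwrite('pics/'+n+'.png',c['frame'][:,:,::-1])
E
python3 - <<'E'
from h import *
for n in('scene','top'):
    c=ctrl.read_camera(n);save(c,n+'0');o,d=ray(c,[[320,200]]);print(n,o,d,c['fx'])
s=ctrl.state();print({k:np.round(s[k],3) for k in s},ctrl.nose_length,R.from_rotvec(s['eef_rot']).as_matrix())
E
```

```text
pics
scene [1767.65743407 -639.46511872 1038.57371177] [[-0.74737913  0.36532955 -0.55494267]] 488.651768373507
top [ 309.1657004    -3.47411057 1296.37539204] [[ 0.15478377 -0.01228062 -0.98803379]] 389.3618366648822
{'t': np.float64(0.1), 'joints': array([ 1.252,  0.333, -0.065,  1.461,  0.022,  1.35 , -0.088]), 'qd': array([-0.001, -0.002,  0.   , -0.003,  0.001,  0.002, -0.001]), 'joint_efforts': array([ 1.0000e-03, -6.2675e+01,  4.9000e-02, -3.9243e+01,  1.6000e-02,
        7.0000e-03, -0.0000e+00]), 'eef_pos': array([ 182.108, -597.568,  255.593]), 'eef_rot': array([ 2.063,  0.309, -2.063]), 'contact_force': array([ 0.242, -0.028, -0.155]), 'ft_torque': array([ 0.022, -0.006,  0.01 ]), 'opening': np.float64(0.998)} 25.0 [[-4.12435547e-04  2.91526298e-01 -9.56562725e-01]
 [ 1.21304978e-03 -9.56561957e-01 -2.91526586e-01]
 [-9.99999179e-01 -1.28059413e-03  4.08842418e-05]]
```

View pics/scene0.png

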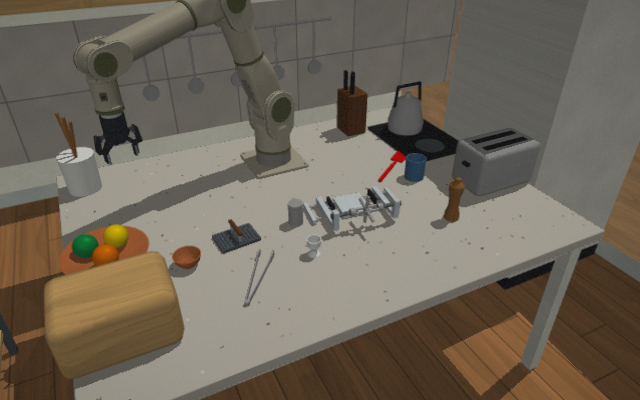

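View pics/top0.png

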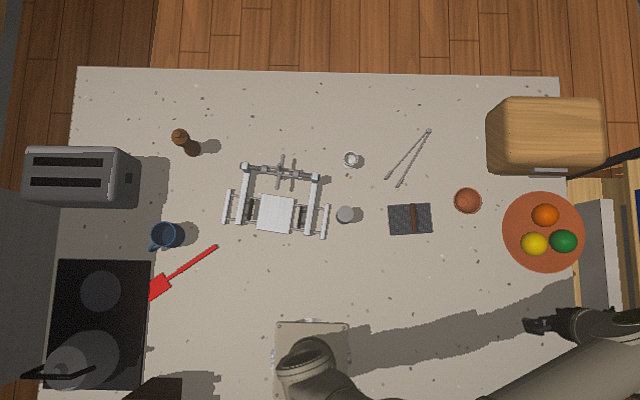

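The top view shows the plate at about (410,219) with its brown bar grip at (414,219). The bed is at (276,213), the turnbuckle at (286,172), the tin at (347,214) and the egg cup at (351,159). I'll take an enlarged crop to measure from.

```bash
python3 - <<'E'
from h import *
im=cv2.imread('pics/top0.png')
cv2.imwrite('pics/crop0.png',cv2.resize(im[140:260,210:450],None,fx=3.33,fy=3.33,interpolation=cv2.INTER_CUBIC))
c=ctrl.read_camera('top')
hsv=cv2.cvtColor(im,cv2.COLOR_BGR2HSV)
def rep(m,x0,x1,y0,y1,z,name):
    k=np.zeros(m.shape,np.uint8);k[y0:y1,x0:x1]=m[y0:y1,x0:x1]
    cs=cv2.findContours(k,cv2.RETR_EXTERNAL,cv2.CHAIN_APPROX_NONE)[0]
    a=max(cs,key=cv2.contourArea)
    w=onz(c,a.reshape(-1,2),z)[:,:2].astype(np.float32)
    print(name,cv2.contourArea(a),a.reshape(-1,2).mean(0),cv2.minAreaRect(w))
grip=((hsv[...,0]<15)&(hsv[...,1]>90)&(hsv[...,2]<180)).astype(np.uint8)*255
rep(grip,400,425,195,240,56,'grip')
dark=(im.max(2)<110).astype(np.uint8)*255
dark=cv2.morphologyEx(dark|grip,cv2.MORPH_CLOSE,np.ones((3,3)))
rep(dark,380,440,195,240,15,'plate')
bed=(im.min(2)>195).astype(np.uint8)*255
rep(bed,250,305,188,240,20,'bed')
E
```

```text
grip 86.0 [412.78333333 217.46666667] ((455.44512939453125, -317.0582580566406), (90.84103393554688, 13.453902244567871), 5.492758750915527)
plate 1209.5 [409.64748201 218.62589928] ((455.4625549316406, -316.40191650390625), (101.44331359863281, 140.01849365234375), 5.170663833618164)
bed 51.0 [266.25903614 221.06024096] ((459.587158203125, 130.3162384033203), (102.6520004272461, 111.87550354003906), 82.26608276367188)
```

View pics/crop0.png

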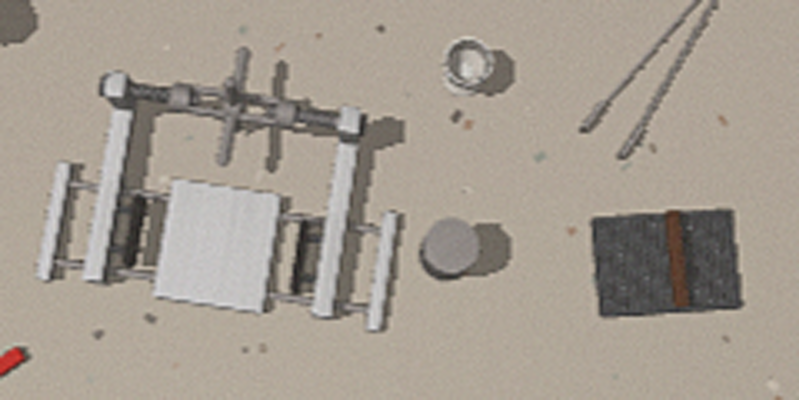

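The crop shows the bed corners at (173,181), (282,196), (267,312) and (156,298), and the dark pads at (132,230) and (305,257). The turnbuckle runs from (115,88) to (350,122), and the spokes lie along (243,50)–(223,163), plus a shadow.

```bash
python3 - <<'E'
from h import *
c=ctrl.read_camera('top');s=ctrl.read_camera('scene')
f=lambda p:np.array(p,float)/3.33+[210,140]-0.35
b=onz(c,f([[173,181],[282,196],[267,312],[156,298]]),20)
print(b.round(1),b.mean(0))
im=c['frame']; k=np.zeros(im.shape[:2],np.uint8);cv2.fillConvexPoly(k,f([[165,173],[292,188],[277,322],[146,306]]).astype(np.int32),255)
for th in(175,185,195,205):
    m=((im.min(2)>th).astype(np.uint8)*255)&k
    m=cv2.morphologyEx(m,cv2.MORPH_OPEN,np.ones((5,5)));m=cv2.morphologyEx(m,cv2.MORPH_CLOSE,np.ones((5,5)))
    cs=cv2.findContours(m,cv2.RETR_EXTERNAL,cv2.CHAIN_APPROX_NONE)[0]
    if cs:
        a=max(cs,key=cv2.contourArea);print(th,cv2.contourArea(a),cv2.minAreaRect(onz(c,a.reshape(-1,2),20)[:,:2].astype(np.float32)))
print('uprights z93',onz(c,f([[118,82],[352,118]]),93).round(1))
print('spoke ends z75',onz(c,f([[243,50],[223,163]]),75).round(1))
fr=s['frame'][:,:,::-1]
cv2.imwrite('pics/crop1.png',cv2.resize(fr[170:250,270:410],None,fx=5.5,fy=5.5,interpolation=cv2.INTER_CUBIC))
E
```

```text
[[524.7 175.2  20. ]
 [512.1  65.9  20. ]
 [396.3  77.1  20. ]
 [407.5 186.9  20. ]] [460.1521135  126.28561083  20.        ]
175 1056.0 ((461.7237243652344, 130.04550170898438), (105.69268035888672, 117.08123779296875), 82.37810516357422)
185 939.5 ((461.21392822265625, 129.98370361328125), (104.58438110351562, 115.66671752929688), 82.92560577392578)
uprights z93 [[606.7 221.4  93. ]
 [576.9  -2.1  93. ]]
spoke ends z75 [[645.8 105.2  75. ]
 [534.  120.4  75. ]]
```

View pics/crop1.png

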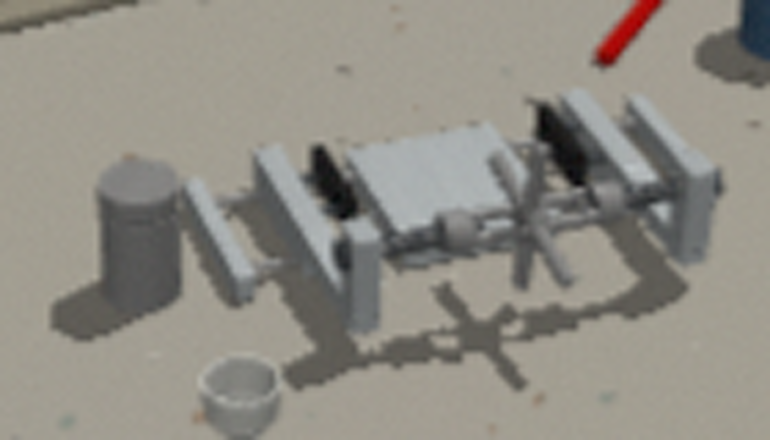

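The scene crop shows one spoke line from (497,155), its -x end, to (570,280), its +x end. The other runs from (533,150) at the top to (520,285) at the bottom. Next I'll measure edge profiles for the bed and pads and work out the spoke angle.

```bash
python3 - <<'E'
from h import *
c=ctrl.read_camera('top');s=ctrl.read_camera('scene')
g=cv2.cvtColor(c['frame'],cv2.COLOR_RGB2GRAY).astype(np.float32)
y0=np.radians(-7.3);C=np.array([461,128.]);ex=np.array([np.cos(y0),np.sin(y0)]);ey=np.array([-ex[1],ex[0]])
def prof(axis,ts,fixed,z):
    out=0
    for q in fixed:
        P=[np.r_[C+(t*ey+q*ex if axis=='y' else t*ex+q*ey),z] for t in ts]
        uv=proj(c,P).astype(np.float32);out=out+cv2.remap(g,uv[:,0],uv[:,1],cv2.INTER_LINEAR).ravel()
    return out/len(fixed)
for q in(-40,0,40):
    t=np.arange(-64,65,2.);p=prof('y',t,np.arange(q-8,q+9,4),20)
    print('y@x',q,[(int(a),int(b)) for a,b in zip(t,p) if 46<=abs(a)<=64])
    t=np.arange(-70,71,2.);p=prof('x',t,np.arange(q-8,q+9,4),20)
    print('x@y',q,[(int(a),int(b)) for a,b in zip(t,p) if 50<=abs(a)<=68])
t=np.arange(66,116,2.)
for sg in(1,-1):
    p=prof('y',sg*t,np.arange(-24,25,6),46);print('pad',sg,[(int(a),int(b)) for a,b in zip(t,p)])
for th in(0,.15,.3):
    for k in range(4):
        a=th+k*np.pi/2;P=np.r_[C+ex*(130+62*np.sin(a)),75+62*np.cos(a)]
        print(th,k,((proj(s,P)-[270,170]+.5)*5.5-.5).round(),((proj(c,P)-[210,140]+.5)*3.33-.5).round())
E
```

```text
y@x -40 [(-64, 129), (-62, 115), (-60, 112), (-58, 104), (-56, 97), (-54, 123), (-52, 161), (-50, 185), (-48, 195), (-46, 193), (46, 196), (48, 197), (50, 198), (52, 199), (54, 188), (56, 167), (58, 149), (60, 140), (62, 144), (64, 147)]
x@y -40 [(-68, 170), (-66, 170), (-64, 167), (-62, 154), (-60, 141), (-58, 169), (-56, 197), (-54, 198), (-52, 195), (-50, 193), (50, 192), (52, 193), (54, 193), (56, 191), (58, 181), (60, 154), (62, 149), (64, 164), (66, 169), (68, 168)]
y@x 0 [(-64, 150), (-62, 127), (-60, 107), (-58, 95), (-56, 92), (-54, 123), (-52, 162), (-50, 186), (-48, 195), (-46, 193), (46, 194), (48, 195), (50, 199), (52, 199), (54, 182), (56, 151), (58, 117), (60, 99), (62, 103), (64, 106)]
x@y 0 [(-68, 171), (-66, 170), (-64, 165), (-62, 152), (-60, 141), (-58, 169), (-56, 197), (-54, 198), (-52, 196), (-50, 195), (50, 192), (52, 193), (54, 192), (56, 192), (58, 183), (60, 161), (62, 157), (64, 167), (66, 168), (68, 167)]
y@x 40 [(-64, 129), (-62, 115), (-60, 109), (-58, 101), (-56, 99), (-54, 130), (-52, 167), (-50, 189), (-48, 195), (-46, 192), (46, 192), (48, 194), (50
[... 583 characters left out ...]
0), (114, 192)]
pad -1 [(66, 153), (68, 171), (70, 174), (72, 175), (74, 171), (76, 151), (78, 114), (80, 64), (82, 46), (84, 49), (86, 57), (88, 71), (90, 85), (92, 94), (94, 96), (96, 95), (98, 92), (100, 102), (102, 134), (104, 170), (106, 193), (108, 196), (110, 189), (112, 184), (114, 183)]
0 0 [[533. 134.]] [[229.  91.]]
0 1 [[568. 271.]] [[245.  44.]]
0 2 [[523. 296.]] [[240. 120.]]
0 3 [[490. 165.]] [[224. 169.]]
0.15 0 [[539. 142.]] [[230.  81.]]
0.15 1 [[567. 283.]] [[245.  48.]]
0.15 2 [[518. 287.]] [[238. 129.]]
0.15 3 [[491. 153.]] [[223. 166.]]
0.3 0 [[545. 153.]] [[232.  72.]]
0.3 1 [[565. 293.]] [[246.  52.]]
0.3 2 [[512. 276.]] [[236. 137.]]
0.3 3 [[493. 143.]] [[223. 162.]]
```

Call:
arm_command(moves=[{"rx": 5.8,"grip": 1},{"rx": 5.8},{"ty": -0.025,"tz": -0.03},{"ty": -0.025,"tz": -0.03},{"ty": -0.025,"tz": -0.03},{"ty": -0.025,"tz": -0.03},{"ty": -0.025,"tz": -0.03},{"ty": -0.025,"tz": -0.03},{"ty": -0.025,"tz": -0.03},{"ty": -0.025,"tz": -0.03},{"ty": -0.025,"tz": -0.03},{"ty": -0.025,"tz": -0.025}])

```text
invalid input
```

```bash
cat >> h.py <<'E'
def st():
    s=ctrl.state();M=R.from_rotvec(s['eef_rot']).as_matrix()
    print('t %.2f'%s['t'],'pos',np.round(s['eef_pos'],1),'F',np.round(s['contact_force'],2),'T',np.round(s['ft_torque'],3),'open %.3f'%s['opening'],'yaw %.2f'%np.degrees(np.arctan2(-M[1,2],-M[0,2])),'down',M[:,0].round(4))
    return s,M
def to(P,yaw):
    "yaw deg = heading of -tool z; shifts after turning rx"
    s,M=st();y=np.radians(yaw);cur=np.arctan2(-M[1,2],-M[0,2])
    ex=np.array([0,0,-1.]);ez=-np.array([np.cos(y),np.sin(y),0]);ey=np.cross(ez,ex)
    W=np.c_[ex,ey,ez]; d=np.array(P)-s['eef_pos']
    print('tool shift mm',(W.T@d).round(1),'turn about tool (deg)',np.degrees(R.from_matrix(M.T@W).as_rotvec()).round(2))
E
python3 -c "
from h import *
to([455.4,-316.8,56],5.3)"
```

```text
t 0.35 pos [ 182.2 -597.8  256.2] F [ 0.07  0.63 -0.05] T [ 0.022 -0.013  0.009] open 0.999 yaw 16.95 down [-1.e-04  3.e-04 -1.e+00]
tool shift mm [ 200.2 -254.5 -298. ] turn about tool (deg) [11.65  0.    0.02]
```

Call:
arm_command(moves=[{"tx": 0,"ty": 0,"tz": 0,"rx": 5.8,"ry": 0,"rz": 0,"grip": 1.0},{"tx": 0,"ty": 0,"tz": 0,"rx": 5.8,"ry": 0,"rz": 0,"grip": 1.0}], squeeze=60)

```text
t: 0.52
eef_pos: [182.1, -597.8, 256.0]
eef_rot: [2.175, 0.099, -2.175]
contact_force: [0.0, -0.3, -0.7]
opening: 1.001
```

Call:
arm_command(moves=[{"ty": -0.025,"tz": -0.03},{"ty": -0.025,"tz": -0.03},{"ty": -0.025,"tz": -0.03},{"ty": -0.025,"tz": -0.03},{"ty": -0.025,"tz": -0.03},{"ty": -0.025,"tz": -0.03},{"ty": -0.025,"tz": -0.03},{"ty": -0.025,"tz": -0.03},{"ty": -0.025,"tz": -0.03},{"ty": -0.025,"tz": -0.025}])

```text
invalid input
```

```bash
python3 -c "
from h import *
to([455.4,-316.8,56],5.3)"
```

```text
t 0.52 pos [ 182.1 -597.8  256. ] F [ 0.01 -0.26 -0.65] T [-0.026  0.026  0.   ] open 1.001 yaw 5.18 down [-0.e+00  5.e-04 -1.e+00]
tool shift mm [ 200.  -254.5 -298.1] turn about tool (deg) [-0.12 -0.    0.03]
```

So each row needs every key.

Call:
arm_command(moves=[{"tx": 0,"ty": -0.026,"tz": -0.031,"rx": 0,"ry": 0,"rz": 0,"grip": 1},{"tx": 0,"ty": -0.026,"tz": -0.031,"rx": 0,"ry": 0,"rz": 0,"grip": 1},{"tx": 0,"ty": -0.026,"tz": -0.031,"rx": 0,"ry": 0,"rz": 0,"grip": 1},{"tx": 0,"ty": -0.026,"tz": -0.031,"rx": 0,"ry": 0,"rz": 0,"grip": 1},{"tx": 0,"ty": -0.026,"tz": -0.031,"rx": 0,"ry": 0,"rz": 0,"grip": 1},{"tx": 0,"ty": -0.026,"tz": -0.031,"rx": 0,"ry": 0,"rz": 0,"grip": 1},{"tx": 0,"ty": -0.026,"tz": -0.031,"rx": 0,"ry": 0,"rz": 0,"grip": 1},{"tx": 0,"ty": -0.026,"tz": -0.031,"rx": 0,"ry": 0,"rz": 0,"grip": 1},{"tx": 0,"ty": -0.026,"tz": -0.031,"rx": 0,"ry": 0,"rz": 0,"grip": 1},{"tx": 0,"ty": -0.02,"tz": -0.02,"rx": 0,"ry": 0,"rz": 0,"grip": 1}])

```text
t: 1.35
eef_pos: [461.9, -316.6, 254.5]
eef_rot: [2.183, 0.068, -2.189]
contact_force: [-0.6, 0.9, 0.4]
opening: 1.0
```

```bash
python3 -c "
from h import *
to([455.4,-316.8,56],5.3)"
```

```text
t 1.35 pos [ 461.9 -316.6  254.5] F [-0.59  0.94  0.44] T [-0.008 -0.016  0.036] open 1.000 yaw 3.77 down [-0.0026 -0.0036 -1.    ]
tool shift mm [198.5  -0.4   6.5] turn about tool (deg) [-1.53  0.17 -0.19]
```

Now descend to z=86, settle, then finish the descent.

Call:
arm_command(moves=[{"tx": 0.034,"ty": 0,"tz": 0.006,"rx": -1.5,"ry": 0.2,"rz": -0.2,"grip": 1},{"tx": 0.034,"ty": 0,"tz": 0,"rx": 0,"ry": 0,"rz": 0,"grip": 1},{"tx": 0.034,"ty": 0,"tz": 0,"rx": 0,"ry": 0,"rz": 0,"grip": 1},{"tx": 0.034,"ty": 0,"tz": 0,"rx": 0,"ry": 0,"rz": 0,"grip": 1},{"tx": 0.022,"ty": 0,"tz": 0,"rx": 0,"ry": 0,"rz": 0,"grip": 1},{"tx": 0,"ty": 0,"tz": 0,"rx": 0,"ry": 0,"rz": 0,"grip": 1}])

```text
t: 1.85
eef_pos: [465.8, -307.5, 94.2]
eef_rot: [2.175, 0.117, -2.152]
contact_force: [-1.1, 0.7, 1.1]
opening: 0.999
```

```bash
python3 -c "
from h import *
to([455.4,-316.8,56],5.3)"
```

```text
t 1.85 pos [ 465.8 -307.5   94.2] F [-1.06  0.67  1.1 ] T [0.014 0.011 0.009] open 0.999 yaw 6.32 down [ 0.0107 -0.0012 -0.9999]
tool shift mm [38.2  8.3 11.2] turn about tool (deg) [ 1.02 -0.6  -0.13]
```

Call:
arm_command(moves=[{"tx": 0,"ty": 0.008,"tz": 0.011,"rx": 1,"ry": -0.6,"rz": -0.1,"grip": 1},{"tx": 0,"ty": 0,"tz": 0,"rx": 0,"ry": 0,"rz": 0,"grip": 1}])

```text
t: 2.02
eef_pos: [454.7, -317.2, 94.5]
eef_rot: [2.172, 0.101, -2.177]
contact_force: [-0.7, -1.6, 0.3]
opening: 0.999
```

```bash
python3 -c "
from h import *
to([455.4,-316.8,56],5.3)"
```

```text
t 2.02 pos [ 454.7 -317.2   94.5] F [-0.72 -1.57  0.3 ] T [-0.087  0.024 -0.012] open 0.999 yaw 5.27 down [-2.4e-03  5.0e-04 -1.0e+00]
tool shift mm [38.5 -0.3 -0.7] turn about tool (deg) [-0.03  0.13  0.04]
```

Call:
arm_command(moves=[{"tx": 0.014,"ty": 0,"tz": 0,"rx": 0,"ry": 0,"rz": 0,"grip": 1},{"tx": 0.014,"ty": 0,"tz": 0,"rx": 0,"ry": 0,"rz": 0,"grip": 1},{"tx": 0.01,"ty": 0,"tz": 0,"rx": 0,"ry": 0,"rz": 0,"grip": 1},{"tx": 0,"ty": 0,"tz": 0,"rx": 0,"ry": 0,"rz": 0,"grip": 1}])

```text
t: 2.35
eef_pos: [456.9, -321.3, 60.2]
eef_rot: [2.179, 0.089, -2.168]
contact_force: [0.1, -0.1, -0.7]
opening: 0.999
```

```bash
python3 -c "
from h import *
to([455.4,-316.8,56],5.3)"
```

```text
t 2.35 pos [ 456.9 -321.3   60.2] F [ 0.15 -0.13 -0.74] T [-0.026  0.052  0.061] open 0.999 yaw 5.04 down [ 0.0057 -0.0062 -1.    ]
tool shift mm [ 4.2 -4.7  1. ] turn about tool (deg) [-0.27 -0.29 -0.38]
```

Call:
arm_command(moves=[{"tx": 0.004,"ty": -0.0045,"tz": 0.001,"rx": -0.2,"ry": -0.3,"rz": -0.3,"grip": 1},{"tx": 0,"ty": 0,"tz": 0,"rx": 0,"ry": 0,"rz": 0,"grip": 0},{"tx": 0,"ty": 0,"tz": 0,"rx": 0,"ry": 0,"rz": 0,"grip": 0},{"tx": 0,"ty": 0,"tz": 0,"rx": 0,"ry": 0,"rz": 0,"grip": 0},{"tx": 0,"ty": 0,"tz": 0,"rx": 0,"ry": 0,"rz": 0,"grip": 0},{"tx": 0,"ty": 0,"tz": 0,"rx": 0,"ry": 0,"rz": 0,"grip": 0},{"tx": 0,"ty": 0,"tz": 0,"rx": 0,"ry": 0,"rz": 0,"grip": 0},{"tx": 0,"ty": 0,"tz": 0,"rx": 0,"ry": 0,"rz": 0,"grip": 0}], squeeze=80)

```text
t: 3.02
eef_pos: [457.1, -317.4, 59.0]
eef_rot: [2.176, 0.096, -2.169]
contact_force: [0.6, -0.1, -2.5]
opening: 0.145
```

```bash
python3 -c "
from h import *
to([455.4,-316.8,56],5.3)"
```

```text
t 3.02 pos [ 457.1 -317.4   59. ] F [ 0.56 -0.06 -2.51] T [ 0.09  -0.01  -0.038] open 0.145 yaw 5.26 down [ 0.0031 -0.0035 -1.    ]
tool shift mm [ 3.  -0.8  1.6] turn about tool (deg) [-0.04 -0.16 -0.21]
```

Call:
arm_command(moves=[{"tx": -0.01,"ty": 0,"tz": 0,"rx": 0,"ry": 0,"rz": 0,"grip": 0},{"tx": -0.02,"ty": 0,"tz": 0,"rx": 0,"ry": 0,"rz": 0,"grip": 0},{"tx": -0.03,"ty": 0,"tz": 0,"rx": 0,"ry": 0,"rz": 0,"grip": 0},{"tx": -0.03,"ty": 0,"tz": 0,"rx": 0,"ry": 0,"rz": 0,"grip": 0},{"tx": -0.03,"ty": 0,"tz": 0,"rx": 0,"ry": 0,"rz": 0,"grip": 0},{"tx": -0.02,"ty": 0,"tz": 0,"rx": 0,"ry": 0,"rz": 0,"grip": 0},{"tx": -0.01,"ty": 0,"tz": 0,"rx": 0,"ry": 0,"rz": 0,"grip": 0},{"tx": 0,"ty": 0,"tz": 0,"rx": 0,"ry": 0,"rz": 0,"grip": 0}])

```text
t: 3.68
eef_pos: [451.8, -313.7, 212.5]
eef_rot: [2.167, 0.108, -2.187]
contact_force: [0.6, 0.1, -7.1]
opening: 0.142
```

```bash
python3 -c "
from h import *
to([461.5,127.7,160],-7.2)
for n in ['top']:
  c=ctrl.read_camera(n);save(c,'lift')
"
```

```text
t 3.68 pos [ 451.8 -313.7  212.5] F [ 0.63  0.07 -7.11] T [-0.071 -0.049 -0.023] open 0.142 yaw 5.32 down [-0.0095  0.0058 -0.9999]
tool shift mm [  52.5 -439.1   45.7] turn about tool (deg) [12.51  0.55  0.32]
```

Call:
arm_command(moves=[{"tx": 0,"ty": 0,"tz": 0,"rx": 3,"ry": 0.3,"rz": 0.2,"grip": 0},{"tx": 0,"ty": 0,"tz": 0,"rx": 4,"ry": 0.3,"rz": 0.1,"grip": 0},{"tx": 0,"ty": 0,"tz": 0,"rx": 4,"ry": 0,"rz": 0,"grip": 0},{"tx": 0,"ty": -0.01,"tz": 0.001,"rx": 1,"ry": 0,"rz": 0,"grip": 0},{"tx": 0,"ty": -0.02,"tz": 0.002,"rx": 0,"ry": 0,"rz": 0,"grip": 0},{"tx": 0,"ty": -0.03,"tz": 0.003,"rx": 0,"ry": 0,"rz": 0,"grip": 0},{"tx": 0,"ty": -0.03,"tz": 0.003,"rx": 0,"ry": 0,"rz": 0,"grip": 0},{"tx": 0,"ty": -0.03,"tz": 0.003,"rx": 0,"ry": 0,"rz": 0,"grip": 0},{"tx": 0,"ty": -0.03,"tz": 0.003,"rx": 0,"ry": 0,"rz": 0,"grip": 0},{"tx": 0,"ty": -0.03,"tz": 0.003,"rx": 0,"ry": 0,"rz": 0,"grip": 0},{"tx": 0,"ty": -0.03,"tz": 0.003,"rx": 0,"ry": 0,"rz": 0,"grip": 0},{"tx": 0,"ty": -0.03,"tz": 0.003,"rx": 0,"ry": 0,"rz": 0,"grip": 0}])

```text
t: 4.73
eef_pos: [445.3, -66.7, 188.4]
eef_rot: [-2.105, 0.138, 2.178]
contact_force: [1.2, 0.4, -6.1]
opening: 0.144
```

```bash
python3 -c "
from h import *
to([463.2,127.5,160],-7.2)
"
```

```text
t 4.73 pos [445.3 -66.7 188.4] F [ 1.2   0.37 -6.07] T [-0.028 -0.164 -0.015] open 0.144 yaw -8.08 down [-0.033   0.0151 -0.9993]
tool shift mm [  28.4 -195.     6.6] turn about tool (deg) [-0.89  1.99  0.61]
```

Call:
arm_command(moves=[{"tx": -0.003,"ty": -0.03,"tz": 0.001,"rx": -0.3,"ry": 0.7,"rz": 0.2,"grip": 0},{"tx": -0.003,"ty": -0.03,"tz": 0.001,"rx": -0.3,"ry": 0.7,"rz": 0.2,"grip": 0},{"tx": -0.003,"ty": -0.03,"tz": 0.001,"rx": -0.3,"ry": 0.6,"rz": 0.2,"grip": 0},{"tx": -0.002,"ty": -0.03,"tz": 0.001,"rx": 0,"ry": 0,"rz": 0,"grip": 0},{"tx": -0.002,"ty": -0.03,"tz": 0.001,"rx": 0,"ry": 0,"rz": 0,"grip": 0},{"tx": 0,"ty": -0.02,"tz": 0.001,"rx": 0,"ry": 0,"rz": 0,"grip": 0},{"tx": 0,"ty": -0.01,"tz": 0,"rx": 0,"ry": 0,"rz": 0,"grip": 0},{"tx": 0,"ty": 0,"tz": 0,"rx": 0,"ry": 0,"rz": 0,"grip": 0},{"tx": 0,"ty": 0,"tz": 0,"rx": 0,"ry": 0,"rz": 0,"grip": 0}])

```text
t: 5.48
eef_pos: [451.5, 128.2, 187.0]
eef_rot: [-2.138, 0.121, 2.186]
contact_force: [-0.6, -0.4, -7.0]
opening: 0.142
```

```bash
python3 -c "
from h import *
to([463.2,127.5,160],-7.2)
"
```

```text
t 5.48 pos [451.5 128.2 187. ] F [-0.64 -0.42 -7.02] T [-0.072 -0.093 -0.041] open 0.142 yaw -6.50 down [-0.0223  0.0027 -0.9997]
tool shift mm [ 27.   -0.8 -11.7] turn about tool (deg) [ 0.7   1.29 -0.  ]
```

Call:
arm_command(moves=[{"tx": 0,"ty": -0.001,"tz": -0.011,"rx": 0.7,"ry": 1.3,"rz": 0,"grip": 0},{"tx": 0.02,"ty": 0,"tz": 0,"rx": 0,"ry": 0,"rz": 0,"grip": 0},{"tx": 0.02,"ty": 0,"tz": 0,"rx": 0,"ry": 0,"rz": 0,"grip": 0},{"tx": 0.015,"ty": 0,"tz": 0,"rx": 0,"ry": 0,"rz": 0,"grip": 0},{"tx": 0.005,"ty": 0,"tz": 0,"rx": 0,"ry": 0,"rz": 0,"grip": 0},{"tx": 0,"ty": 0,"tz": 0,"rx": 0,"ry": 0,"rz": 0,"grip": 0}])

```text
t: 5.98
eef_pos: [464.8, 121.0, 120.9]
eef_rot: [-2.155, 0.15, 2.149]
contact_force: [0.2, 0.3, -5.6]
opening: 0.14
```

```bash
python3 -c "
from h import *
to([463.2,127.5,79],-7.2)
"
```

```text
t 5.98 pos [464.8 121.  120.9] F [ 0.15  0.26 -5.59] T [ 0.023  0.033 -0.03 ] open 0.140 yaw -7.81 down [ 0.0025 -0.0033 -1.    ]
tool shift mm [41.9 -6.2  2.4] turn about tool (deg) [-0.61 -0.17 -0.17]
```

Call:
arm_command(moves=[{"tx": 0.005,"ty": -0.006,"tz": 0.002,"rx": -0.6,"ry": -0.2,"rz": -0.1,"grip": 0},{"tx": 0.003,"ty": 0,"tz": 0,"rx": 0,"ry": 0,"rz": 0,"grip": 0},{"tx": 0,"ty": 0,"tz": 0,"rx": 0,"ry": 0,"rz": 0,"grip": 0}])

```text
t: 6.23
eef_pos: [464.7, 126.3, 113.1]
eef_rot: [-2.156, 0.14, 2.155]
contact_force: [0.6, -0.3, -7.1]
opening: 0.143
```

```bash
python3 -c "
from h import *
to([463.2,127.5,79],-7.2)
c=ctrl.read_camera('top');im=c['frame'][:,:,::-1]
a=cv2.resize(im[140:260,210:350],None,fx=4,fy=4,interpolation=cv2.INTER_CUBIC)
c=ctrl.read_camera('scene');im=c['frame'][:,:,::-1]
b=cv2.resize(im[120:260,260:420],None,fx=4,fy=4,interpolation=cv2.INTER_CUBIC)
a=cv2.copyMakeBorder(a,0,80,0,0,cv2.BORDER_CONSTANT)
cv2.imwrite('pics/pre.png',cv2.resize(np.hstack([a,b]),(800,373)))
"
```

```text
t 6.23 pos [464.7 126.3 113.1] F [ 0.59 -0.31 -7.12] T [-0.006  0.021 -0.018] open 0.143 yaw -7.34 down [ 5.0e-04 -1.3e-03 -1.0e+00]
tool shift mm [34.1 -1.   1.6] turn about tool (deg) [-0.14 -0.04 -0.07]
```

View pics/pre.png

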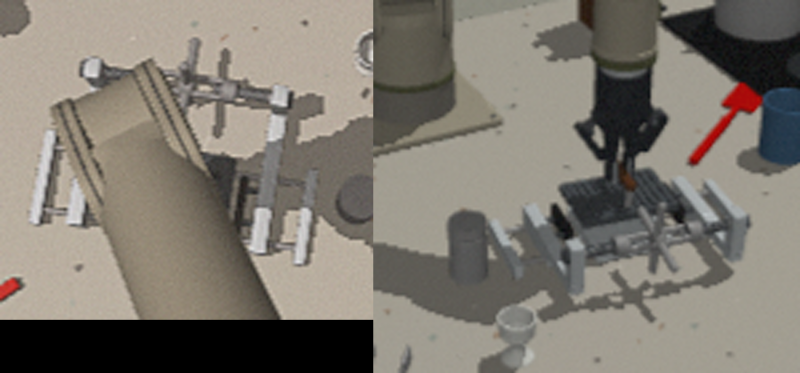

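The side view shows the plate level above the bed and centred between the pads, at about (615,195). I'll lower it in small steps.

Call:
arm_command(moves=[{"tx": 0.006,"ty": -0.001,"tz": 0.0015,"rx": 0,"ry": 0,"rz": 0,"grip": 0},{"tx": 0.006,"ty": -0.0005,"tz": 0,"rx": 0,"ry": 0,"rz": 0,"grip": 0},{"tx": 0.006,"ty": -0.0005,"tz": 0,"rx": 0,"ry": 0,"rz": 0,"grip": 0},{"tx": 0,"ty": 0,"tz": 0,"rx": 0,"ry": 0,"rz": 0,"grip": 0}])

```text
t: 6.67
eef_pos: [464.5, 129.2, 95.4]
eef_rot: [-2.16, 0.139, 2.151]
contact_force: [-0.9, -0.0, -5.6]
opening: 0.147
```

```bash
python3 -c "
from h import *
to([463.2,127.5,79],-7.2)
"
```

```text
t 6.67 pos [464.5 129.2  95.4] F [-0.91 -0.05 -5.6 ] T [-0.05   0.092 -0.022] open 0.147 yaw -7.33 down [ 4.4e-03 -9.0e-04 -1.0e+00]
tool shift mm [16.4  1.9  1.1] turn about tool (deg) [-0.13 -0.26 -0.02]
```

Call:
arm_command(moves=[{"tx": 0.004,"ty": 0.002,"tz": 0.001,"rx": 0,"ry": -0.3,"rz": 0,"grip": 0},{"tx": 0.004,"ty": 0,"tz": 0,"rx": 0,"ry": 0,"rz": 0,"grip": 0},{"tx": 0.003,"ty": 0,"tz": 0,"rx": 0,"ry": 0,"rz": 0,"grip": 0},{"tx": 0,"ty": 0,"tz": 0,"rx": 0,"ry": 0,"rz": 0,"grip": 0}])

```text
t: 7.0
eef_pos: [462.9, 127.1, 82.7]
eef_rot: [-2.153, 0.138, 2.158]
contact_force: [0.3, 0.2, -6.2]
opening: 0.143
```

```bash
python3 -c "
from h import *
to([463.2,127.5,79],-7.2)
"
```

```text
t 7.00 pos [462.9 127.1  82.7] F [ 0.3   0.21 -6.19] T [-0.061  0.034 -0.06 ] open 0.143 yaw -7.32 down [-2.2e-03 -3.0e-04 -1.0e+00]
tool shift mm [ 3.7 -0.5 -0.2] turn about tool (deg) [-0.12  0.13 -0.03]
```

Call:
arm_command(moves=[{"tx": 0.002,"ty": 0,"tz": 0,"rx": 0,"ry": 0,"rz": 0,"grip": 0},{"tx": 0.002,"ty": 0,"tz": 0,"rx": 0,"ry": 0,"rz": 0,"grip": 0},{"tx": 0.001,"ty": 0,"tz": 0,"rx": 0,"ry": 0,"rz": 0,"grip": 0}])

```text
t: 7.25
eef_pos: [463.0, 127.1, 78.9]
eef_rot: [-2.153, 0.14, 2.159]
contact_force: [-13.4, -4.3, 25.7]
opening: 0.146
```

```bash
python3 -c "
from h import *
to([463.2,127.5,79],-7.2)
"
```

```text
t 7.25 pos [463.  127.1  78.9] F [-13.44  -4.3   25.73] T [-0.963  2.641 -0.041] open 0.146 yaw -7.33 down [-0.0025 -0.0013 -1.    ]
tool shift mm [-0.1 -0.4 -0.1] turn about tool (deg) [-0.13  0.13 -0.09]
```

Contact was at the expected height. I'll relieve the pressure and release.

Call:
arm_command(moves=[{"tx": -0.001,"ty": 0,"tz": 0,"rx": 0,"ry": 0,"rz": 0,"grip": 0},{"tx": -0.0005,"ty": 0,"tz": 0,"rx": 0,"ry": 0,"rz": 0,"grip": 0.05},{"tx": 0,"ty": 0,"tz": 0,"rx": 0,"ry": 0,"rz": 0,"grip": 0.6},{"tx": 0,"ty": 0,"tz": 0,"rx": 0,"ry": 0,"rz": 0,"grip": 0.6},{"tx": 0,"ty": 0,"tz": 0,"rx": 0,"ry": 0,"rz": 0,"grip": 0.6},{"tx": 0,"ty": 0,"tz": 0,"rx": 0,"ry": 0,"rz": 0,"grip": 0.6}])

```text
t: 7.75
eef_pos: [465.5, 128.0, 82.7]
eef_rot: [-2.159, 0.138, 2.152]
contact_force: [-0.6, 0.1, 0.4]
opening: 0.601
```

```bash
python3 -c "
from h import *
to([463.2,127.5,200],-7.2)
"
```

```text
t 7.75 pos [465.5 128.   82.7] F [-0.59  0.07  0.41] T [ 0.005 -0.01   0.018] open 0.601 yaw -7.33 down [ 3.1e-03 -3.0e-04 -1.0e+00]
tool shift mm [-117.3    0.8    2.2] turn about tool (deg) [-0.13 -0.18  0.01]
```

Call:
arm_command(moves=[{"tx": -0.01,"ty": 0,"tz": 0,"rx": 0,"ry": 0,"rz": 0,"grip": 0.6},{"tx": -0.02,"ty": 0,"tz": 0,"rx": 0,"ry": 0,"rz": 0,"grip": 0.6},{"tx": -0.03,"ty": 0,"tz": 0,"rx": 0,"ry": 0,"rz": 0,"grip": 0.6},{"tx": -0.03,"ty": 0,"tz": 0,"rx": 0,"ry": 0,"rz": 0,"grip": 0.6},{"tx": -0.03,"ty": 0,"tz": 0,"rx": 0,"ry": 0,"rz": 0,"grip": 0},{"tx": 0,"ty": 0,"tz": 0,"rx": 0,"ry": 0,"rz": 0,"grip": 0},{"tx": 0,"ty": 0,"tz": 0,"rx": 0,"ry": 0,"rz": 0,"grip": 0},{"tx": 0,"ty": 0,"tz": 0,"rx": 0,"ry": 0,"rz": 0,"grip": 0}], squeeze=60)

```text
t: 8.42
eef_pos: [465.1, 129.4, 213.3]
eef_rot: [-2.162, 0.133, 2.149]
contact_force: [0.1, -0.1, -0.3]
opening: 0.039
```

```bash
python3 -c "
from h import *
to([463.2,127.5,200],-7.2)
c=ctrl.read_camera('scene');im=c['frame'][:,:,::-1]
cv2.imwrite('pics/placed.png',cv2.resize(im[165:250,290:410],None,fx=6.5,fy=6.5,interpolation=cv2.INTER_CUBIC))
C=np.array([461.8,129.7]);y=np.radians(-7.2);ex=np.array([np.cos(y),np.sin(y)]);ey=np.array([-ex[1],ex[0]])
# predicted plate corners at top z 37.5 if placed at ey*-2
for sx in(1,-1):
  for sy in(1,-1):
    P=np.r_[C-2*ey+sx*50*ex+sy*70*ey,34]
    print(sx,sy,((proj(c,P)-[290,165]+.5)*6.5-.5).round())
for r in(-47,47): print('bar',((proj(c,np.r_[C-2*ey+r*ex,76])-[290,165]+.5)*6.5-.5).round())
"
```

```text
t 8.42 pos [465.1 129.4 213.3] F [ 0.08 -0.14 -0.33] T [ 0.014 -0.021 -0.01 ] open 0.039 yaw -7.20 down [ 0.006   0.0017 -1.    ]
tool shift mm [13.3  2.2  1.7] turn about tool (deg) [ 0.01 -0.33  0.14]
1 1 [[549. 249.]]
1 -1 [[317. 296.]]
-1 1 [[479. 159.]]
-1 -1 [[255. 202.]]
bar [[372. 122.]]
bar [[435. 206.]]
```

View pics/placed.png

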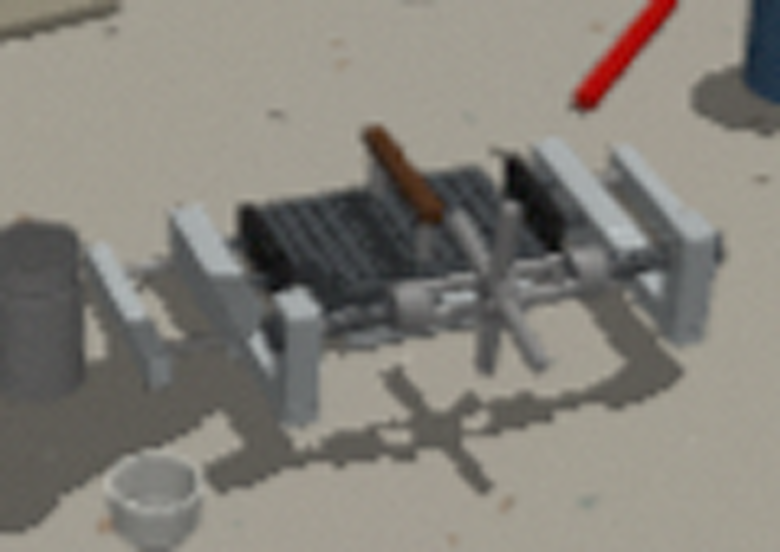

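The plate lies flat on the bed: the bar runs (375,130)–(432,215) as predicted, there are gaps on both sides, and the top spoke tip is at (508,205). Next I'll move the closed fingers to the near side of the top spoke.

```bash
cat >> h.py <<'E'
C=np.array([461.8,129.7]);_y=np.radians(-7.2);EX=np.array([np.cos(_y),np.sin(_y)]);EY=np.array([-EX[1],EX[0]]);A=C+130*EX
def tb():
    "finger face (tool -z side, 11 mm) and fingertip height rel. to turnbuckle axis, cradle axes"
    s,M=st();d=s['eef_pos'][:2]-A;F=s['contact_force']
    X=d@EX+11;H=s['eef_pos'][2]-25-75
    th=np.arcsin(np.clip((X+6)/56,-1,1)); print('faceX %.1f y %.1f tipH %.1f Fx %.2f Fz %.2f th(tip contact) %.3f'%(X,d@EY,H,F[:2]@EX,F[2],th))
E
python3 -c "
from h import *
tb();to([*(A-28*EX),200],-7.2)
"
```

```text
t 8.47 pos [464.9 129.4 212.8] F [-0.94  0.01  0.74] T [0.027 0.024 0.045] open -0.001 yaw -7.19 down [ 0.0052  0.0015 -1.    ]
faceX -115.9 y 0.0 tipH 112.8 Fx -0.93 Fz 0.74 th(tip contact) -1.571
t 8.47 pos [464.9 129.4 212.8] F [-0.94  0.01  0.74] T [0.027 0.024 0.045] open -0.001 yaw -7.19 down [ 0.0052  0.0015 -1.    ]
tool shift mm [ 12.8   0.  -98.9] turn about tool (deg) [ 0.01 -0.28  0.12]
```

Call:
arm_command(moves=[{"tx": 0.002,"ty": 0,"tz": -0.02,"rx": 0,"ry": -0.3,"rz": 0.1,"grip": 0},{"tx": 0.002,"ty": 0,"tz": -0.025,"rx": 0,"ry": 0,"rz": 0,"grip": 0},{"tx": 0.002,"ty": 0,"tz": -0.025,"rx": 0,"ry": 0,"rz": 0,"grip": 0},{"tx": 0.002,"ty": 0,"tz": -0.018,"rx": 0,"ry": 0,"rz": 0,"grip": 0},{"tx": 0,"ty": 0,"tz": -0.005,"rx": 0,"ry": 0,"rz": 0,"grip": 0},{"tx": 0,"ty": 0,"tz": 0,"rx": 0,"ry": 0,"rz": 0,"grip": 0}])

```text
t: 8.97
eef_pos: [557.8, 117.0, 198.9]
eef_rot: [-2.149, 0.137, 2.168]
contact_force: [-0.7, 0.8, -0.7]
opening: -0.006
```

```bash
python3 -c "
from h import *
tb();to([*(A-28*EX),130],-7.2)
"
```

```text
t 8.97 pos [557.8 117.  198.9] F [-0.67  0.76 -0.68] T [0.031 0.049 0.02 ] open -0.006 yaw -7.10 down [-0.0086 -0.002  -1.    ]
faceX -22.2 y -0.6 tipH 98.9 Fx -0.76 Fz -0.68 th(tip contact) -0.293
t 8.97 pos [557.8 117.  198.9] F [-0.67  0.76 -0.68] T [0.031 0.049 0.02 ] open -0.006 yaw -7.10 down [-0.0086 -0.002  -1.    ]
tool shift mm [68.9 -0.6 -5.2] turn about tool (deg) [ 0.1   0.48 -0.17]
```

Call:
arm_command(moves=[{"tx": 0.01,"ty": -0.0005,"tz": -0.002,"rx": 0.1,"ry": 0.5,"rz": -0.2,"grip": 0},{"tx": 0.02,"ty": 0,"tz": 0,"rx": 0,"ry": 0,"rz": 0,"grip": 0},{"tx": 0.02,"ty": 0,"tz": 0,"rx": 0,"ry": 0,"rz": 0,"grip": 0},{"tx": 0.012,"ty": 0,"tz": 0,"rx": 0,"ry": 0,"rz": 0,"grip": 0},{"tx": 0,"ty": 0,"tz": 0,"rx": 0,"ry": 0,"rz": 0,"grip": 0}])

```text
t: 9.38
eef_pos: [555.2, 118.9, 133.3]
eef_rot: [-2.154, 0.132, 2.161]
contact_force: [0.1, 0.0, 1.0]
opening: -0.002
```

```bash
python3 -c "
from h import *
tb();to([*(A-28*EX),130],-7.2)
"
```

```text
t 9.38 pos [555.2 118.9 133.3] F [0.12 0.   0.98] T [ 0.005 -0.001 -0.018] open -0.002 yaw -7.05 down [-0.0032  0.001  -1.    ]
faceX -25.0 y 1.0 tipH 33.3 Fx 0.12 Fz 0.98 th(tip contact) -0.346
t 9.38 pos [555.2 118.9 133.3] F [0.12 0.   0.98] T [ 0.005 -0.001 -0.018] open -0.002 yaw -7.05 down [-0.0032  0.001  -1.    ]
tool shift mm [ 3.3  1.  -8. ] turn about tool (deg) [0.15 0.19 0.04]
```

Call:
arm_command(moves=[{"tx": 0.002,"ty": 0.001,"tz": -0.008,"rx": 0.1,"ry": 0.2,"rz": 0,"grip": 0},{"tx": 0,"ty": 0,"tz": -0.006,"rx": 0,"ry": 0,"rz": 0,"grip": 0},{"tx": 0,"ty": 0,"tz": -0.006,"rx": 0,"ry": 0,"rz": 0,"grip": 0},{"tx": 0,"ty": 0,"tz": -0.006,"rx": 0,"ry": 0,"rz": 0,"grip": 0},{"tx": 0,"ty": 0,"tz": -0.006,"rx": 0,"ry": 0,"rz": 0,"grip": 0}])

```text
t: 9.8
eef_pos: [586.6, 114.4, 133.0]
eef_rot: [-2.155, 0.134, 2.162]
contact_force: [-11.9, 0.5, -5.0]
opening: 0.003
```

```bash
python3 -c "
from h import *
tb();to([*(A+9.5*EX),131],-7.2)
"
```

```text
t 9.80 pos [586.6 114.4 133. ] F [-11.9    0.51  -5.04] T [ 0.142  2.554 -0.005] open 0.003 yaw -7.06 down [-3.3e-03 -3.0e-04 -1.0e+00]
faceX 6.7 y 0.4 tipH 33.0 Fx -11.87 Fz -5.04 th(tip contact) 0.230
t 9.80 pos [586.6 114.4 133. ] F [-11.9    0.51  -5.04] T [ 0.142  2.554 -0.005] open 0.003 yaw -7.06 down [-3.3e-03 -3.0e-04 -1.0e+00]
tool shift mm [  2.    0.4 -13.8] turn about tool (deg) [ 0.14  0.18 -0.04]
```

Call:
arm_command(moves=[{"tx": 0.001,"ty": 0,"tz": -0.006,"rx": 0.1,"ry": 0.2,"rz": 0,"grip": 0},{"tx": 0,"ty": 0,"tz": -0.006,"rx": 0,"ry": 0,"rz": 0,"grip": 0},{"tx": 0,"ty": 0,"tz": -0.006,"rx": 0,"ry": 0,"rz": 0,"grip": 0}])

```text
t: 10.05
eef_pos: [599.9, 113.1, 130.2]
eef_rot: [-2.142, 0.136, 2.176]
contact_force: [-11.3, 1.8, 0.9]
opening: -0.003
```

```bash
python3 -c "
from h import *
tb();to([*(A+9.5*EX),131],-7.2)
"
```

```text
t 10.05 pos [599.9 113.1 130.2] F [-11.31   1.83   0.89] T [ 0.357  2.383 -0.037] open -0.003 yaw -7.07 down [-0.0159 -0.0017 -0.9999]
faceX 20.1 y 0.9 tipH 30.2 Fx -11.45 Fz 0.89 th(tip contact) 0.484
t 10.05 pos [599.9 113.1 130.2] F [-11.31   1.83   0.89] T [ 0.357  2.383 -0.037] open -0.003 yaw -7.07 down [-0.0159 -0.0017 -0.9999]
tool shift mm [-0.8  0.9 -0.4] turn about tool (deg) [ 0.13  0.89 -0.21]
```

Call:
arm_command(moves=[{"tx": 0,"ty": 0.001,"tz": 0.007,"rx": 0.1,"ry": 0.9,"rz": -0.2,"grip": 0},{"tx": -0.015,"ty": 0,"tz": 0,"rx": 0,"ry": 0,"rz": 0,"grip": 0},{"tx": -0.02,"ty": 0,"tz": 0,"rx": 0,"ry": 0,"rz": 0,"grip": 0},{"tx": -0.02,"ty": 0,"tz": 0,"rx": 0,"ry": 0,"rz": 0,"grip": 0},{"tx": 0,"ty": 0,"tz": 0.02,"rx": 0,"ry": 0,"rz": 0,"grip": 0},{"tx": 0,"ty": 0,"tz": 0.025,"rx": 0,"ry": 0,"rz": 0,"grip": 0},{"tx": 0,"ty": 0,"tz": 0.022,"rx": 0,"ry": 0,"rz": 0,"grip": 0},{"tx": 0,"ty": 0,"tz": 0.003,"rx": 0,"ry": 0,"rz": 0,"grip": 0},{"tx": 0,"ty": 0,"tz": 0,"rx": 0,"ry": 0,"rz": 0,"grip": 0}])

```text
t: 10.8
eef_pos: [528.1, 122.2, 192.2]
eef_rot: [-2.16, 0.134, 2.147]
contact_force: [0.2, 0.4, 0.4]
opening: -0.003
```

```bash
python3 -c "
from h import *
tb();to([*(A-71*EX),136],-7.2)
c=ctrl.read_camera('scene');im=c['frame'][:,:,::-1]
cv2.imwrite('pics/turn1.png',cv2.resize(im[165:250,290:410],None,fx=6.5,fy=6.5,interpolation=cv2.INTER_CUBIC))
for th in(.6,.75,.9):
  for k in range(4):
    a=th+k*np.pi/2;print(th,k,((proj(c,np.r_[A+EX*62*np.sin(a),75+62*np.cos(a)])-[290,165]+.5)*6.5-.5).round())
"
```

```text
t 10.80 pos [528.1 122.2 192.2] F [0.2  0.36 0.41] T [-0.018 -0.016  0.036] open -0.003 yaw -7.32 down [ 0.0061  0.0033 -1.    ]
faceX -52.3 y 0.9 tipH 92.2 Fx 0.16 Fz 0.41 th(tip contact) -0.972
t 10.80 pos [528.1 122.2 192.2] F [0.2  0.36 0.41] T [-0.018 -0.016  0.036] open -0.003 yaw -7.32 down [ 0.0061  0.0033 -1.    ]
tool shift mm [56.2  0.9  7.7] turn about tool (deg) [-0.12 -0.32  0.23]
0.6 0 [[530. 243.]]
0.6 1 [[534. 396.]]
0.6 2 [[468. 330.]]
0.6 3 [[463. 184.]]
0.75 0 [[535. 260.]]
0.75 1 [[528. 400.]]
0.75 2 [[463. 315.]]
0.75 3 [[468. 178.]]
0.9 0 [[540. 278.]]
0.9 1 [[522. 403.]]
0.9 2 [[459. 298.]]
0.9 3 [[474. 174.]]
```

View pics/turn1.png

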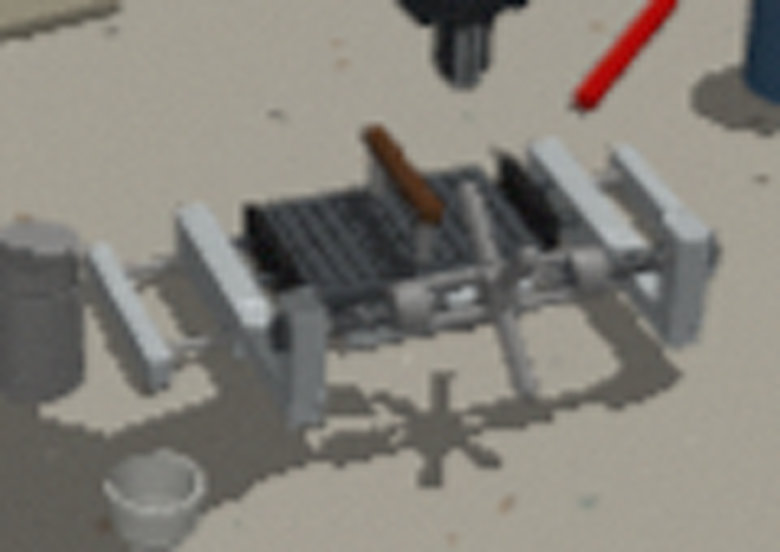

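The crop shows the trailing spoke tip at (470,185) and the lower one at (530,390), so the turn is about 0.8 rad. I'll go down behind the trailing spoke.

Call:
arm_command(moves=[{"tx": 0.008,"ty": 0.001,"tz": 0.008,"rx": -0.1,"ry": -0.3,"rz": 0.2,"grip": 0},{"tx": 0.015,"ty": 0,"tz": 0,"rx": 0,"ry": 0,"rz": 0,"grip": 0},{"tx": 0.015,"ty": 0,"tz": 0,"rx": 0,"ry": 0,"rz": 0,"grip": 0},{"tx": 0.012,"ty": 0,"tz": 0,"rx": 0,"ry": 0,"rz": 0,"grip": 0},{"tx": 0,"ty": 0,"tz": 0,"rx": 0,"ry": 0,"rz": 0,"grip": 0}])

```text
t: 11.27
eef_pos: [523.1, 122.0, 139.6]
eef_rot: [-2.156, 0.135, 2.153]
contact_force: [-0.3, -0.7, -0.2]
opening: 0.002
```

```bash
python3 -c "
from h import *
tb();to([*(A-71*EX),134],-7.2)
"
```

```text
t 11.27 pos [523.1 122.  139.6] F [-0.26 -0.73 -0.21] T [-0.02   0.011 -0.019] open 0.002 yaw -7.30 down [ 0.0018  0.002  -1.    ]
faceX -57.2 y 0.0 tipH 39.6 Fx -0.17 Fz -0.21 th(tip contact) -1.152
t 11.27 pos [523.1 122.  139.6] F [-0.26 -0.73 -0.21] T [-0.02   0.011 -0.019] open 0.002 yaw -7.30 down [ 0.0018  0.002  -1.    ]
tool shift mm [5.6 0.  2.8] turn about tool (deg) [-0.1  -0.09  0.13]
```

Call:
arm_command(moves=[{"tx": 0.006,"ty": 0,"tz": -0.005,"rx": -0.1,"ry": 0,"rz": 0.1,"grip": 0},{"tx": 0,"ty": 0,"tz": -0.006,"rx": 0,"ry": 0,"rz": 0,"grip": 0},{"tx": 0,"ty": 0,"tz": -0.006,"rx": 0,"ry": 0,"rz": 0,"grip": 0},{"tx": 0,"ty": 0,"tz": -0.006,"rx": 0,"ry": 0,"rz": 0,"grip": 0}])

```text
t: 11.6
eef_pos: [540.1, 120.3, 130.5]
eef_rot: [-2.14, 0.136, 2.178]
contact_force: [-8.0, 0.6, 1.4]
opening: 0.002
```

```bash
python3 -c "
from h import *
tb();to([*(A-39*EX),133],-7.2)
"
```

```text
t 11.60 pos [540.1 120.3 130.5] F [-7.99  0.62  1.43] T [ 0.129  1.934 -0.004] open 0.002 yaw -7.04 down [-0.0175 -0.0016 -0.9998]
faceX -40.1 y 0.5 tipH 30.5 Fx -8.01 Fz 1.43 th(tip contact) -0.656
t 11.60 pos [540.1 120.3 130.5] F [-7.99  0.62  1.43] T [ 0.129  1.934 -0.004] open 0.002 yaw -7.04 down [-0.0175 -0.0016 -0.9998]
tool shift mm [ -2.5   0.5 -12.1] turn about tool (deg) [ 0.16  0.98 -0.21]
```

Call:
arm_command(moves=[{"tx": -0.002,"ty": 0,"tz": -0.005,"rx": 0.1,"ry": 0.5,"rz": -0.1,"grip": 0},{"tx": 0,"ty": 0,"tz": -0.005,"rx": 0,"ry": 0,"rz": 0,"grip": 0},{"tx": 0,"ty": 0,"tz": -0.005,"rx": 0,"ry": 0,"rz": 0,"grip": 0}])

```text
t: 11.85
eef_pos: [549.9, 119.8, 131.4]
eef_rot: [-2.133, 0.137, 2.188]
contact_force: [-16.9, -0.4, 15.4]
opening: 0.0
```

```bash
python3 -c "
from h import *
tb();to([*(A-39*EX),133],-7.2)
"
```

```text
t 11.85 pos [549.9 119.8 131.4] F [-16.94  -0.36  15.44] T [-0.164  3.254 -0.055] open 0.000 yaw -6.99 down [-0.0257 -0.0028 -0.9997]
faceX -30.3 y 1.2 tipH 31.4 Fx -16.76 Fz 15.44 th(tip contact) -0.450
t 11.85 pos [549.9 119.8 131.4] F [-16.94  -0.36  15.44] T [-0.164  3.254 -0.055] open 0.000 yaw -6.99 down [-0.0257 -0.0028 -0.9997]
tool shift mm [-1.6  1.2 -2.3] turn about tool (deg) [ 0.21  1.44 -0.34]
```

Call:
arm_command(moves=[{"tx": -0.006,"ty": 0.001,"tz": 0.002,"rx": 0.2,"ry": 1.4,"rz": -0.3,"grip": 0},{"tx": 0,"ty": 0,"tz": 0,"rx": 0,"ry": 0,"rz": 0,"grip": 0}])

```text
t: 12.02
eef_pos: [549.0, 119.3, 137.9]
eef_rot: [-2.155, 0.136, 2.159]
contact_force: [1.0, 0.2, -0.0]
opening: 0.004
```

```bash
python3 -c "
from h import *
tb();to([*(A-39*EX),138],-7.2)
c=ctrl.read_camera('scene');im=c['frame'][:,:,::-1]
cv2.imwrite('pics/turn2.png',cv2.resize(im[145:245,300:400],None,fx=6,fy=6,interpolation=cv2.INTER_CUBIC))
"
```

```text
t 12.02 pos [549.  119.3 137.9] F [ 1.01  0.24 -0.03] T [ 0.022 -0.081  0.007] open 0.004 yaw -7.19 down [-1.8e-03 -1.0e-04 -1.0e+00]
faceX -31.1 y 0.6 tipH 37.9 Fx 0.97 Fz -0.03 th(tip contact) -0.466
t 12.02 pos [549.  119.3 137.9] F [ 1.01  0.24 -0.03] T [ 0.022 -0.081  0.007] open 0.004 yaw -7.19 down [-1.8e-03 -1.0e-04 -1.0e+00]
tool shift mm [-0.1  0.6 -3.1] turn about tool (deg) [ 0.01  0.1  -0.02]
```

View pics/turn2.png

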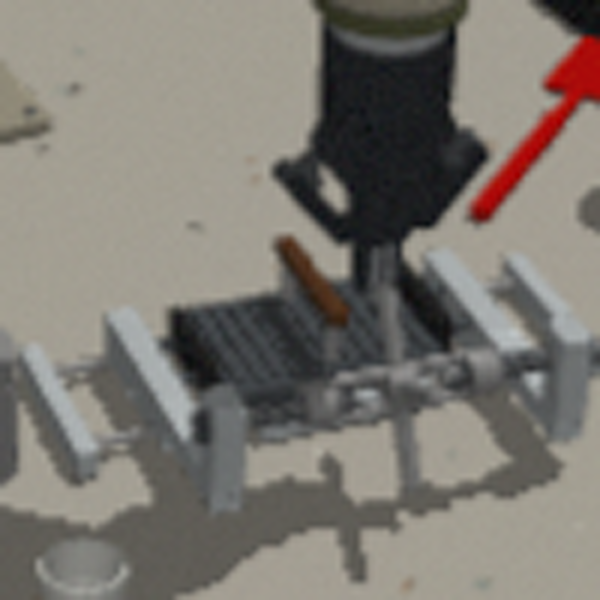

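The spoke tip bears on the fingertips at (380,262), with nothing jammed. I'll continue with the fingers a little higher.

Call:
arm_command(moves=[{"tx": 0,"ty": 0.0005,"tz": -0.004,"rx": 0,"ry": 0,"rz": 0,"grip": 0},{"tx": -0.001,"ty": 0,"tz": -0.004,"rx": 0,"ry": 0.3,"rz": 0,"grip": 0},{"tx": -0.001,"ty": 0,"tz": -0.004,"rx": 0,"ry": 0.3,"rz": 0,"grip": 0}])

```text
t: 12.32
eef_pos: [558.5, 117.7, 139.3]
eef_rot: [-2.156, 0.138, 2.161]
contact_force: [-10.8, 0.0, 8.6]
opening: 0.003
```

```bash
python3 -c "
from h import *
tb();to([*(A-30*EX),138],-7.2)
"
```

```text
t 12.32 pos [558.5 117.7 139.3] F [-10.81   0.02   8.57] T [-0.021  2.128 -0.025] open 0.003 yaw -7.13 down [-0.0023 -0.0028 -1.    ]
faceX -21.6 y 0.2 tipH 39.3 Fx -10.73 Fz 8.57 th(tip contact) -0.282
t 12.32 pos [558.5 117.7 139.3] F [-10.81   0.02   8.57] T [-0.021  2.128 -0.025] open 0.003 yaw -7.13 down [-0.0023 -0.0028 -1.    ]
tool shift mm [ 1.3  0.2 -2.6] turn about tool (deg) [ 0.07  0.11 -0.18]
```

Call:
arm_command(moves=[{"tx": -0.001,"ty": 0,"tz": -0.003,"rx": 0,"ry": 0.2,"rz": -0.1,"grip": 0},{"tx": -0.001,"ty": 0,"tz": -0.003,"rx": 0,"ry": 0.2,"rz": 0,"grip": 0}])

```text
t: 12.48
eef_pos: [563.1, 117.1, 141.0]
eef_rot: [-2.158, 0.137, 2.16]
contact_force: [-9.3, 0.9, 5.3]
opening: 0.003
```

```bash
cat >> h.py <<'E'
def tq():
    s,M=st();d=s['eef_pos'][:2]-A;F=s['contact_force'];X=d@EX+11;H=s['eef_pos'][2]-100
    X+= (M[:2,0]@EX)*15
    th=np.arcsin((X+6)/56); Fx=F[:2]@EX
    print('X %.1f H %.1f th %.3f total %.3f Fx %.2f Fz %.2f torque %.3f'%(X,H,th,th+np.pi/2,Fx,F[2],-(56*np.cos(th)*Fx-X*F[2])/1000))
E
python3 -c "
from h import *
tq();to([*(A-30*EX),138],-7.2)
"
```

```text
t 12.48 pos [563.1 117.1 141. ] F [-9.29  0.95  5.33] T [-0.031  1.722  0.007] open 0.003 yaw -7.09 down [-0.0014 -0.003  -1.    ]
X -16.9 H 41.0 th -0.196 total 1.375 Fx -9.34 Fz 5.33 torque 0.423
t 12.48 pos [563.1 117.1 141. ] F [-9.29  0.95  5.33] T [-0.031  1.722  0.007] open 0.003 yaw -7.09 down [-0.0014 -0.003  -1.    ]
tool shift mm [3.  0.2 2.1] turn about tool (deg) [ 0.11  0.06 -0.18]
```

Call:
arm_command(moves=[{"tx": 0.001,"ty": 0,"tz": -0.003,"rx": 0,"ry": 0.2,"rz": -0.1,"grip": 0},{"tx": 0,"ty": 0,"tz": -0.002,"rx": 0,"ry": 0.1,"rz": 0,"grip": 0}])

```text
t: 12.65
eef_pos: [566.9, 116.8, 140.0]
eef_rot: [-2.157, 0.136, 2.161]
contact_force: [-10.0, -1.2, 7.1]
opening: 0.002
```

```bash
python3 -c "
from h import *
tq()
"
```

```text
t 12.65 pos [566.9 116.8 140. ] F [-10.03  -1.17   7.14] T [-1.570e-01  1.966e+00  1.000e-03] open 0.002 yaw -7.06 down [-0.002  -0.0027 -1.    ]
X -13.1 H 40.0 th -0.128 total 1.443 Fx -9.81 Fz 7.14 torque 0.451
```

Call:
arm_command(moves=[{"tx": 0,"ty": 0,"tz": -0.002,"rx": 0,"ry": 0.1,"rz": 0,"grip": 0},{"tx": 0,"ty": 0,"tz": -0.002,"rx": 0,"ry": 0.1,"rz": 0,"grip": 0}])

```text
t: 12.82
eef_pos: [569.2, 116.6, 139.9]
eef_rot: [-2.155, 0.137, 2.166]
contact_force: [-10.5, 0.0, 7.4]
opening: -0.001
```

```bash
python3 -c "
from h import *
tq()
"
```

```text
t 12.82 pos [569.2 116.6 139.9] F [-10.53   0.02   7.41] T [-0.078  2.135  0.007] open -0.001 yaw -7.01 down [-0.0055 -0.0042 -1.    ]
X -10.9 H 39.9 th -0.087 total 1.484 Fx -10.45 Fz 7.41 torque 0.502
```

Call:
arm_command(moves=[{"tx": 0,"ty": 0,"tz": -0.002,"rx": 0,"ry": 0.2,"rz": 0,"grip": 0},{"tx": 0,"ty": 0,"tz": -0.002,"rx": 0,"ry": 0.2,"rz": 0,"grip": 0}])

```text
t: 12.98
eef_pos: [571.3, 116.4, 139.7]
eef_rot: [-2.155, 0.139, 2.168]
contact_force: [-10.7, 0.2, 9.5]
opening: 0.001
```

```bash
python3 -c "
from h import *
tq()
"
```

```text
t 12.98 pos [571.3 116.4 139.7] F [-10.72   0.17   9.53] T [-0.116  2.355  0.   ] open 0.001 yaw -6.97 down [-0.0062 -0.0062 -1.    ]
X -8.8 H 39.7 th -0.050 total 1.521 Fx -10.66 Fz 9.53 torque 0.512
```

Call:
arm_command(moves=[{"tx": -0.001,"ty": 0,"tz": -0.002,"rx": 0,"ry": 0.3,"rz": 0,"grip": 0},{"tx": 0,"ty": 0,"tz": -0.002,"rx": 0,"ry": 0.2,"rz": 0,"grip": 0}])

```text
t: 13.15
eef_pos: [572.5, 116.2, 139.6]
eef_rot: [-2.157, 0.14, 2.17]
contact_force: [-10.4, -0.0, 8.6]
opening: -0.005
```

```bash
python3 -c "
from h import *
tq()
"
```

```text
t 13.15 pos [572.5 116.2 139.6] F [-10.42  -0.05   8.62] T [-0.069  2.297 -0.017] open -0.005 yaw -6.92 down [-0.0068 -0.0086 -0.9999]
X -7.5 H 39.6 th -0.027 total 1.544 Fx -10.33 Fz 8.62 torque 0.514
```

Call:
arm_command(moves=[{"tx": 0,"ty": 0,"tz": -0.003,"rx": 0.2,"ry": 0.3,"rz": -0.4,"grip": 0},{"tx": 0,"ty": 0,"tz": -0.003,"rx": 0,"ry": 0.2,"rz": 0,"grip": 0}])

```text
t: 13.32
eef_pos: [575.5, 116.0, 139.1]
eef_rot: [-2.153, 0.138, 2.167]
contact_force: [-14.2, -1.2, 12.2]
opening: 0.001
```

```bash
python3 -c "
from h import *
tq()
"
```

```text
t 13.32 pos [575.5 116.  139.1] F [-14.16  -1.17  12.16] T [-0.182  3.016 -0.019] open 0.001 yaw -7.05 down [-0.0069 -0.0042 -1.    ]
X -4.5 H 39.1 th 0.026 total 1.597 Fx -13.90 Fz 12.16 torque 0.723
```

```bash
cat >> h.py <<'E'
def avg(n=12):
    v=[]
    for i in range(n):
        ctrl.read_camera('top');s=ctrl.state();v.append(np.r_[s['contact_force'],s['ft_torque'],s['eef_pos']])
    v=np.array(v);m=v.mean(0);M=R.from_rotvec(s['eef_rot']).as_matrix()
    Fx=m[:2]@EX;Ty=m[3:5]@EY;d=m[6:8]-A
    print('t %.2f Fx %.2f Fz %.2f Fy %.2f Ty %.3f sd %s face %.2f H %.1f Larm %.1f down %s'%(s['t'],Fx,m[2],m[:2]@EY,Ty,v.std(0)[:6].round(2),d@EX+11,m[8]-100,(Ty*1000+11*m[2])/-Fx,M[:,0].round(3)))
    print('drift Fx',(v[:,:2]@EX).round(1),'x',((v[:,6:8]-A)@EX+11).round(1))
E
python3 -c "
from h import *
avg()
"
```

```text
t 13.92 Fx -11.82 Fz 8.43 Fy -1.95 Ty 2.395 sd [0.46 0.36 0.68 0.04 0.05 0.03] face -4.32 H 39.0 Larm 210.4 down [-0.007 -0.005 -1.   ]
drift Fx [-11.5 -12.5 -12.2 -11.1 -11.6 -11.7 -11.6 -12.4 -12.5 -11.2 -11.8 -11.6] x [-4.3 -4.3 -4.3 -4.3 -4.3 -4.3 -4.3 -4.3 -4.3 -4.3 -4.3 -4.3]
```

The contact could be at the fingertip edge or at the spoke's end, which makes the lever arm ambiguous. I'll back off, raise the fingertips to about 50 mm above the axis so the lever is known, and re-approach.

Call:
arm_command(moves=[{"tx": 0,"ty": 0,"tz": 0.007,"rx": 0,"ry": 0.3,"rz": -0.3,"grip": 0},{"tx": -0.01,"ty": 0,"tz": 0,"rx": 0,"ry": 0,"rz": 0,"grip": 0},{"tx": 0,"ty": 0,"tz": 0,"rx": 0,"ry": 0,"rz": 0,"grip": 0}])

```text
t: 14.17
eef_pos: [569.3, 116.5, 149.5]
eef_rot: [-2.156, 0.133, 2.16]
contact_force: [0.8, -1.2, 0.5]
opening: 0.002
```

```bash
python3 -c "
from h import *
avg();to([*(A-20*EX),150],-7.2)
c=ctrl.read_camera('scene');im=c['frame'][:,:,::-1]
cv2.imwrite('pics/turn3.png',cv2.resize(im[165:250,290:410],None,fx=6.5,fy=6.5,interpolation=cv2.INTER_CUBIC))
for th in(-.1,0,.1,.2):
  for k in range(4):
    a=th+k*np.pi/2;print(th,k,((proj(c,np.r_[A+EX*62*np.sin(a),75+62*np.cos(a)])-[290,165]+.5)*6.5-.5).round())
"
```

```text
t 14.77 Fx -0.19 Fz 0.16 Fy 0.11 Ty -0.001 sd [0.49 0.45 0.53 0.03 0.02 0.03] face -11.78 H 47.4 Larm 3.6 down [-0.005 -0.    -1.   ]
drift Fx [ 0.1  0.9 -0.4 -0.5  0.  -0.7 -0.2  0.4 -0.2 -0.7 -0.5 -0.4] x [-11.1 -11.4 -11.5 -11.7 -11.8 -11.9 -11.9 -12.  -12.  -12.  -12.1 -12. ]
t 14.77 pos [567.9 116.4 147.3] F [-0.38  0.53 -0.45] T [-0.04   0.023 -0.01 ] open -0.001 yaw -7.03 down [-4.9e-03 -1.0e-04 -1.0e+00]
tool shift mm [-2.7  0.1 -3. ] turn about tool (deg) [ 0.17  0.28 -0.04]
-0.1 0 [[499. 185.]]
-0.1 1 [[546. 343.]]
-0.1 2 [[497. 388.]]
-0.1 3 [[452. 237.]]
0 0 [[504. 190.]]
0 1 [[546. 353.]]
0 2 [[492. 382.]]
0 3 [[453. 227.]]
0.1 0 [[509. 197.]]
0.1 1 [[545. 362.]]
0.1 2 [[488. 375.]]
0.1 3 [[453. 218.]]
0.2 0 [[513. 205.]]
0.2 1 [[544. 371.]]
0.2 2 [[483. 368.]]
0.2 3 [[455. 210.]]
```

View pics/turn3.png

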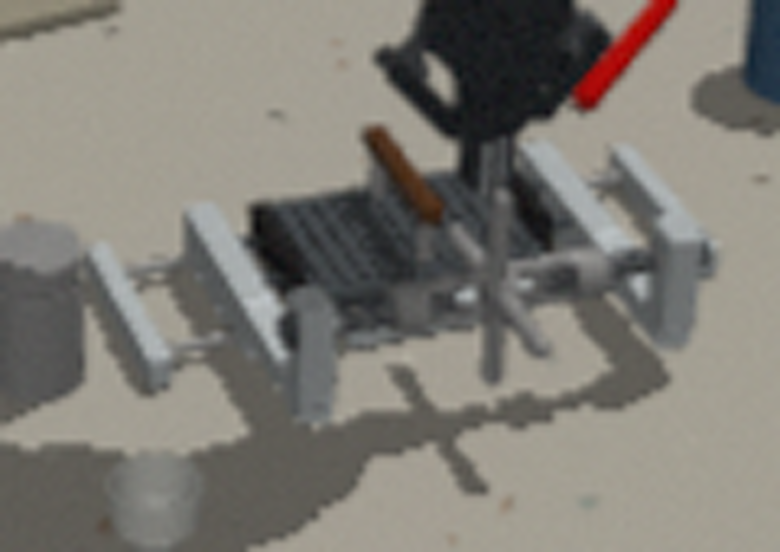

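The spoke tips are at (503,193), (490,380) and (545,352), about 0.03 rad past vertical. It did not unwind after release, so the pad force is at or below about 25 N. I'll re-approach high on the spoke.

Call:
arm_command(moves=[{"tx": -0.003,"ty": 0,"tz": -0.005,"rx": 0.1,"ry": 0.3,"rz": 0,"grip": 0},{"tx": 0,"ty": 0,"tz": -0.002,"rx": 0,"ry": 0,"rz": 0,"grip": 0},{"tx": 0,"ty": 0,"tz": -0.002,"rx": 0,"ry": 0.1,"rz": 0,"grip": 0}])

```text
t: 15.07
eef_pos: [575.7, 115.6, 150.5]
eef_rot: [-2.157, 0.136, 2.16]
contact_force: [-11.6, 0.0, 6.5]
opening: -0.003
```

```bash
python3 -c "
from h import *
avg(6)
"
```

```text
t 15.37 Fx -8.75 Fz 5.94 Fy -1.43 Ty 1.760 sd [0.68 0.58 0.36 0.03 0.04 0.03] face -4.21 H 50.4 Larm 208.8 down [-0.001 -0.002 -1.   ]
drift Fx [-9.6 -9.3 -7.6 -9.2 -8.1 -8.6] x [-4.2 -4.2 -4.2 -4.2 -4.2 -4.2]
```

With both levers the torque agrees: about 0.42 N·m at rest and 0.56 moving, so about 21 N. One more small push.

Call:
arm_command(moves=[{"tx": 0,"ty": 0,"tz": -0.002,"rx": 0,"ry": 0.2,"rz": 0,"grip": 0},{"tx": 0,"ty": 0,"tz": -0.002,"rx": 0,"ry": 0.2,"rz": 0,"grip": 0}])

```text
t: 15.53
eef_pos: [576.4, 115.6, 150.3]
eef_rot: [-2.158, 0.137, 2.162]
contact_force: [-12.8, -0.5, 10.3]
opening: 0.001
```

```bash
python3 -c "
from h import *
tb();avg(8)
"
```

```text
t 15.53 pos [576.4 115.6 150.3] F [-12.76  -0.49  10.28] T [-0.271  2.654 -0.024] open 0.001 yaw -7.03 down [-0.0022 -0.0042 -1.    ]
faceX -3.5 y 0.3 tipH 50.3 Fx -12.59 Fz 10.28 th(tip contact) 0.044
t 15.93 Fx -11.57 Fz 8.61 Fy -2.80 Ty 2.464 sd [0.31 0.53 0.67 0.04 0.03 0.03] face -3.53 H 50.4 Larm 221.1 down [-0.002 -0.004 -1.   ]
drift Fx [-11.6 -11.8 -10.8 -11.7 -11.7 -11.8 -11.2 -12. ] x [-3.5 -3.5 -3.5 -3.5 -3.5 -3.5 -3.5 -3.5]
```

The moving torque is about 0.62–0.65 N·m with a known lever, which is the right tightness, so I stop here. Backing off and retreating.

Call:
arm_command(moves=[{"tx": 0,"ty": 0,"tz": 0.008,"rx": 0,"ry": 0,"rz": 0,"grip": 0},{"tx": -0.015,"ty": 0,"tz": 0.002,"rx": 0,"ry": 0,"rz": 0,"grip": 0},{"tx": -0.03,"ty": 0,"tz": 0,"rx": 0,"ry": 0,"rz": 0,"grip": 0},{"tx": -0.035,"ty": 0,"tz": 0,"rx": 0,"ry": 0,"rz": 0,"grip": 0},{"tx": -0.035,"ty": 0,"tz": 0.01,"rx": 0,"ry": 0,"rz": 0,"grip": 0},{"tx": 0,"ty": 0.03,"tz": 0.03,"rx": 0,"ry": 0,"rz": 0,"grip": 0},{"tx": 0,"ty": 0.03,"tz": 0.03,"rx": 0,"ry": 0,"rz": 0,"grip": 0},{"tx": 0,"ty": 0.03,"tz": 0.02,"rx": 0,"ry": 0,"rz": 0,"grip": 0},{"tx": 0,"ty": 0.03,"tz": 0,"rx": 0,"ry": 0,"rz": 0,"grip": 0},{"tx": 0,"ty": 0.03,"tz": 0,"rx": 0,"ry": 0,"rz": 0,"grip": 0},{"tx": 0,"ty": 0.02,"tz": 0,"rx": 0,"ry": 0,"rz": 0,"grip": 0},{"tx": 0,"ty": 0,"tz": 0,"rx": 0,"ry": 0,"rz": 0,"grip": 0}])

```text
t: 16.93
eef_pos: [451.6, -42.8, 272.3]
eef_rot: [-2.167, 0.132, 2.159]
contact_force: [0.4, -0.4, 0.2]
opening: -0.002
```

```bash
python3 -c "
from h import *
st()
c=ctrl.read_camera('scene');im=c['frame'][:,:,::-1]
for th in(-.1,0,.1,.2):
  for k in range(4):
    a=th+k*np.pi/2;print(th,k,((proj(c,np.r_[A+EX*62*np.sin(a),75+62*np.cos(a)])-[300,170]+.5)*4-.5).round())
a=cv2.resize(im[170:240,300:400],None,fx=4,fy=4,interpolation=cv2.INTER_CUBIC)
c=ctrl.read_camera('top');im=c['frame'][:,:,::-1]
b=cv2.resize(im[150:250,215:315],None,fx=4,fy=4,interpolation=cv2.INTER_CUBIC)
a=cv2.copyMakeBorder(a,0,120,0,0,cv2.BORDER_CONSTANT)
cv2.imwrite('pics/final.png',np.hstack([a,b]))
"
```

```text
t 16.93 pos [451.6 -42.8 272.3] F [ 0.39 -0.37  0.16] T [-0.005 -0.001 -0.024] open -0.002 yaw -6.73 down [ 0.0036 -0.0048 -1.    ]
-0.1 0 [[267.  94.]]
-0.1 1 [[296. 191.]]
-0.1 2 [[266. 219.]]
-0.1 3 [[238. 126.]]
0 0 [[270.  97.]]
0 1 [[296. 197.]]
0 2 [[263. 215.]]
0 3 [[238. 120.]]
0.1 0 [[273. 101.]]
0.1 1 [[295. 203.]]
0.1 2 [[260. 211.]]
0.1 3 [[239. 114.]]
0.2 0 [[276. 106.]]
0.2 1 [[294. 208.]]
0.2 2 [[257. 206.]]
0.2 3 [[240. 109.]]
```

View pics/final.png

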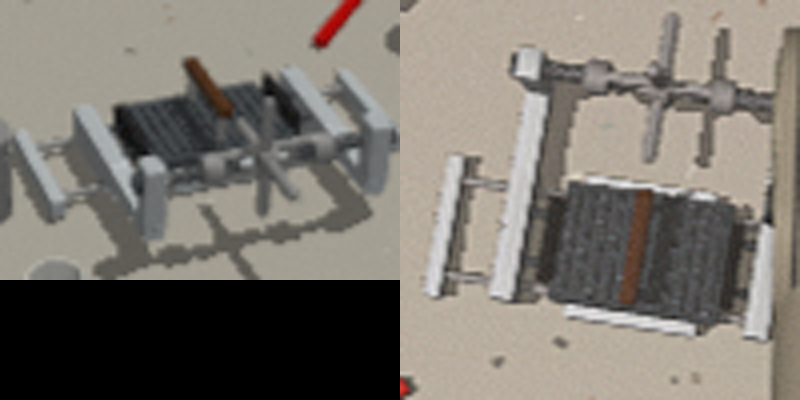

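The final picture shows the plate flat and centred on the bed, with dark pads against both ends at (548,245) and (735,265). The spokes are still just past vertical and the arm is clear. Handing in.

```bash
python3 -c "
from h import *
print(ctrl.finish_job())"
```

```text
the job is handed in; nothing more can be done
None
```

I laid the griddle plate flat and centred on the bed, tightened the turnbuckle to about 1.6 rad with two spoke pushes, backed the arm off, and handed the job in at about 17 s.

- **Tightness:** the last push read about 0.62 N·m while moving. The spoke then stayed still under about 0.55 N·m. That suggests a pad force of roughly 21–30 N, and the turnbuckle holds up to 25 N once left.
- **Position:** the last pictures show the plate square on the bed with pads against both ends. The spokes had not visibly unwound, the arm was clear, and the fingers read about zero force.
- **Uncertain:** I inferred the pad force and never measured it directly. For pushes lower on the spoke, the wrist readings didn't settle where the finger was touching. If it was at the spoke's end, the force could briefly have reached about 44 N, close to the 50 N limit. A rougher estimate from the turn angle alone gives about 17 N, close to the 15 N minimum.
- **Not checked:** I did not measure the bystanders again at the end; I noticed no contact with any of them.

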